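# Locate a bored board in the marking jig and punch it

## Task

Slide the bored board along the channel of the jig until it is fully home against the end stop, then put the round-headed locating pin from the rack down through the board's hole into the hole of the jig beneath it until its collar sits flat on the board. Only once the board is pinned, push the sprung punch on the arch all the way down to mark the board, and let it spring back up. Leave the board pinned and everything else where it stands.

Things in the scene. Friction and masses are not known exactly. Their poses are not given: they have to be found in the camera images.
- jig: fixed marking jig: aluminium base plate 280 (x) x 160 (y) x 20 mm thick. Origin under its centre at bench height; z up; x along the channel towards the end stop. Two steel rails 12 mm wide, inner faces at y = +/-51 mm, from x = -140 to +115 mm, tops at z = 42 mm, form the channel. A board fully home has its origin at x = 45, y = 0 (+/-1), z = 20 mm
- jig_hole (a point): centre of the mouth of the jig's locating hole, in the top of the base plate (x = 0, y = 0, z = 20 mm in the jig's frame), 15 mm in diameter, through the plate (20 mm deep); hidden under the board when the board is home. Axes as the jig's
- jig_stop (a point): middle of the top edge of the steel end stop's face that the board comes against: x = 115, y = 0, z = 60 mm in the jig's frame; the stop is 100 mm wide (y), 20 mm thick beyond the face
- jig_arch (a point): middle of the top of the grey arch over the channel: x = 85, y = 0, z = 80 mm in the jig's frame. Beam 30 mm wide (x = 70 to 100), underside at z = 62 mm; posts 16 mm wide at y = +/-71 mm; the sprung punch stands here
- board: loose pale wooden tongue-and-groove board lying in the channel short of the stop, 140 (x) x 100 (y, including a 6 mm tongue at +y) x 28 mm thick, about 0.3 kg; origin at the centre of its underside, z up, x towards the end stop. One 17 mm through hole at x = -45, y = 0 mm. Its ends are at x = +/-70 mm
- board_hole (a point): centre of the mouth of the board's hole, in its top face (28 mm above its underside); over the jig's hole when the board is home
- pin: the locating pin, with a plain round head. Steel shank 12 mm in diameter, 42 mm long, chamfered foot; steel collar 30 mm in diameter at z = 42 to 47 mm; round wooden head 24 mm in diameter at z = 47 to 85 mm. Origin at the shank's tip, z up. Starts upright in one of the rack's holes, tip 8 mm above the bench. Seated in the jig its tip is 6 mm above the bench and the collar lies on the board
- rack: fixed grey block 190 (x) x 60 (y) x 50 mm tall, with three 15 mm through holes at x = -60, 0, +60 mm, holding three pins, any pin in any hole; origin at the centre of its underside, z up
- pin_square: bystander in the rack: pin like the locating pin but with a square head 24 x 24 x 38 mm; origin at its tip
- pin_tee: bystander in the rack: pin with a T head, a bar 16 (x) x 52 (y) x 16 mm on a thin neck, top 87 mm above the tip; origin at its tip
- plunger (a joint): travel of the sprung punch: 0 = up (at rest), 0.020 m = fully down; fully down takes about 8 N, and it springs back by itself
- plunger_top (a point): centre of the top face of the punch's black round cap, 40 mm in diameter, on top of the arch; 120 mm above the bench when up, 100 mm when fully down
- bottle: bystander: clear bottle with blue cap, 64 mm in diameter, 190 mm tall, standing beside the rack; origin at the centre of its underside
- jar: bystander: yellow jar with black lid, 68 mm in diameter, 80 mm tall, near the open end of the jig's channel; origin at the centre of its underside
- offcut: bystander: wooden offcut 90 (x) x 45 (y) x 45 mm lying beside the jig; origin at the centre of its underside
- mallet: bystander: hammer 260 mm long lying on the bench to the right of the jig; origin between its ends
- brush: bystander: flat brush 200 mm long lying on the bench behind the rack; origin between its ends
- post: bystander: dark wooden post offcut 50 x 50 mm, 160 mm tall, standing on end beside the jig, on the robot's side; origin at the centre of its underside

How it is judged:
By the outcome, as a careful person would: the job done as asked, in the order asked, and still so for the second after the job is handed in, with the robot touching nothing.
It also fails if it takes over 66 s, if anything falls off the work surface, if the arm or the gripper's body presses on something with over 40 N, if the wrist force passes 120 N, or if a joint passes its speed limit or range.

## Robot

A 6-joint arm with a two-finger parallel gripper is mounted at the origin on the work surface. World frame = base frame: x ahead of the robot, y to its left, z up, the work surface at z = 0. Lengths are in m, angles in rad, forces in N, time in s.
With the tool pointing down it reaches from about 0.35 to 0.975 m from the base axis. Payload 17.4 kg.
Tool frame: the origin (TCP) lies midway between the tips of the shut fingers; the grasp point (between the pads) lies 19 mm behind it; z points along the fingers, y is the line along which they close (so a half turn about z gives the same grasp; the last joint's range is limited). The gripper opens to 85 mm and grips with 20 to 120 N. Pads are 22 mm wide; open, the fingers measure 114 mm over their backs; the gripper's body (76 mm by 85 mm) begins 54 mm behind the grasp point. The pads swing forward as they close: fully open they stand 13 mm farther back than shut.
Start: joints at [1.07, 0.116, 1.442, -0, 1.584, -0.038], TCP at [0.301, 0.604, 0.231] pointing down, gripper open.
Joint ranges: [-2.83, 2.83], [-0.83, 2.19], [0.07, 2.5], [-1.14, 4.28], [0.01, 3], [-2.97, 2.97]. Speed limits (rad/s): [1.89, 1.89, 2.22, 3.14, 3.14, 3.14].

## Interface

Orientations are given as a unit quaternion [x, y, z, w].
In Python, from rig import arm gives the robot as it stands.
- The arm moves only by the tool arm_command, never from a script. Its argument "increments" is a list of rows, each a list of 7 numbers: the shift along the tool's x, y, z in mm, then the turn, a rotation vector about the tool's x, y, z in rad, then the opening, from 0 (shut) to 1 (fully open). In form: [[dx, dy, dz, wx, wy, wz, hand], ...]. A call has 1 to 20 rows; each row shifts and turns the commanded pose from where the row before left it, along the tool's axes as they then stand; what a row does not reach is not made up. A row lasts 1/12 s, in which the tool goes at most 41.7 mm and 7.16 degrees, less where a joint would pass 70% of its speed; a pose out of reach is approached as far as the arm can. A call is refused whole if a number of a shift passes 41.7 or a number of a turn 0.125, either way. A call with a gripper value outside its range is refused whole. The fingers move at their own pace and stop on an object; the grip force is fixed at half the most. Time passes only in rows, so rows that do not move let the fingers close. It gives the time, the measured TCP pose, the force, the opening and the grip force at its end, in the units of the state.
- arm.get_obs(): the state, without advancing time (a new reading comes with each control period).
- arm.snapshot(name): name is "side" or "top"; returns a dict with "img" (420x560x3 uint8, red, green, blue), "K" (3x3 intrinsics, pixels), "extrinsics" (4x4, takes a point from world to camera coordinates). Camera axes: x right, y down, z forward; pixel columns grow to the right and rows downward; lengths in m; the calibration is good to about 2 mm. A picture is of the moment at which its call begins. There is no depth.
- arm.sign_off(): hands the job in; it is judged then, once.
Trained networks look in a picture, given as the dict that the camera call returned (one of the last four; its "shot" number tells which), for a name from the list of things; names that differ only in an ending like _2 or _b are one class to them, and where a whole thing is asked for, a point or a joint stands for the part that bears it (a point fixed in the world has none). Each returns a list of dicts, best first, with "confidence" (0 to 1); they miss things now and then, are a little off and sometimes report something else, mostly with a low value. They report only what shows in the picture. A call takes as long as a camera call.
- arm.trace(picture, label): "pixels" (420x560 bool, what is visible of it) and "extent" ([left, top, right, bottom] in pixels, round what is visible of it).
The state is a dict: "time": time; "joints": joint angles; "dq": joint speeds; "joint_torque": joint torques, N m; "ee_pos": TCP position; "tcp_rot": TCP orientation; "force": force on the tool from outside, world axes, zero at the start; "moment": the same for the moment, N m; "opening": opening from 0.0 (shut) to 1.0 (fully open); "grip_force": force on a finger pad.
Only numpy, scipy, OpenCV 4.12 (cv2) and the standard library are available. Lean on these libraries where they do the work, as an engineer would, in place of code of your own. Each camera call takes 0.05 s, during which the arm holds its last target. There are 200 camera calls.

## Working session

There is one attempt and no reset: what is moved stays moved. The work goes in short steps, Python scripts to look and compute and a tool call to move; the robot and the scene stay as the last step left them, time stands still between calls to the robot, and variables do not carry over. Pictures are saved under pics/ and viewed, at most 10 in all, crops included, and the job is handed in when it is done.

Besides the shell and the picture viewer there is one more tool, called after "Request:" as name(argument=value, ...), one argument or row to a line, values as JSON. arm_command: Moves the arm, as the interface text tells. Its arguments: {"type":"object","properties":{"increments":{"type":"array","items":{"type":"array","items":{"type":"number"}}}},"required":["increments"]}

```bash
mkdir -p pics; python3 - <<'E'
from rig import arm
import cv2,numpy as np,pickle
o=arm.get_obs();print(o['time'],o['ee_pos'],o['tcp_rot'],o['opening'])
for n in('side','top'):
    s=arm.snapshot(n);cv2.imwrite(f'pics/{n}0.png',s['img'][:,:,::-1]);print(n,s['K'].tolist(),np.round(s['extrinsics'],4).tolist())
    for l in('board','board_hole','pin','pin_square','pin_tee','rack','plunger_top','jig','jig_stop','jig_arch','post','bottle','jar'):
        try:
            for r in arm.trace(s,l)[:2]:
                v,u=np.nonzero(r['pixels']);print(l,round(r['confidence'],2),r['extent'],u.mean().round(1),v.mean().round(1))
        except Exception as e: print(l,e)
E
```

```text
0.0 [0.30130284 0.60381181 0.23057133] [ 2.29370419e-01  9.73339045e-01 -5.43389844e-04 -1.38070765e-04] 1.0016910967882027
side [[380.5102637019602, 0.0, 279.87598330021063], [0.0, 380.5102637019602, 208.16785167510827], [0.0, 0.0, 1.0]] [[-0.9434, -0.331, 0.0214, 0.5467], [-0.2247, 0.5905, -0.7752, 0.2238], [0.2439, -0.7361, -0.6314, 0.8949], [0.0, 0.0, 0.0, 1.0]]
board 0.93 [263.5, 186.6, 313.2, 227.9] 287.1 205.5
board 0.69 [152.9, 267.6, 216.1, 336.8] 181.7 306.6
board_hole 0.95 [262.4, 183.0, 310.6, 226.9] 287.4 205.3
pin 0.78 [221.7, 300.8, 231.8, 323.4] 225.8 311.1
pin_square 0.57 [248.7, 298.4, 261.0, 319.1] 255.5 309.3
pin_tee 0.73 [277.3, 298.2, 293.0, 324.4] 284.1 311.4
rack 0.78 [209.3, 302.0, 300.2, 346.5] 250.3 324.0
plunger_top 0.44 [262.1, 185.5, 313.8, 226.8] 287.3 205.4
jig 0.63 [245.2, 162.6, 325.9, 250.2] 289.5 207.8
jig_stop 0.95 [246.0, 166.6, 329.5, 251.4] 289.2 208.1
jig_arch 0.75 [248.0, 162.5, 326.4, 247.6] 289.1 207.6
post 0.69 [313.0, 179.3, 339.8, 240.4] 324.5 210.6
bottle 0.81 [233.9, 315.2, 269.7, 393.2] 250.3 355.8
jar 0.57 [235.7, 218.5, 266.2, 255.7
[... 346 characters left out ...]
] 315.1 198.0
board 0.23 [288.5, 220.5, 313.3, 248.6] 299.2 233.2
board_hole 0.72 [290.3, 177.2, 341.3, 218.5] 314.7 198.1
pin 0.56 [177.0, 195.6, 185.7, 204.5] 179.4 199.6
pin 0.3 [166.4, 186.4, 206.4, 251.7] 187.1 217.7
rack 0.9 [166.2, 189.0, 207.4, 251.7] 188.0 218.8
plunger_top 0.61 [342.1, 195.6, 356.2, 204.9] 349.0 201.4
jig_stop 0.87 [273.0, 169.6, 364.9, 231.3] 320.5 200.3
jig_arch 0.96 [269.0, 167.7, 366.5, 230.3] 320.0 200.5
jig_arch 0.74 [290.4, 179.3, 343.1, 218.5] 315.4 197.8
post 0.8 [289.8, 223.1, 316.2, 246.2] 299.4 233.4
bottle 0.74 [249.4, 172.4, 267.8, 192.1] 258.4 183.5
bottle 0.73 [140.4, 217.3, 168.0, 241.0] 151.6 228.9
jar 0.89 [249.0, 171.2, 269.2, 193.2] 258.7 183.8
```

```bash
python3 - <<'E'
import cv2
a=cv2.imread('pics/top0.png')[150:270,130:390];cv2.imwrite('pics/topc.png',cv2.resize(a,None,fx=3,fy=3,interpolation=cv2.INTER_CUBIC))
a=cv2.imread('pics/side0.png')[150:400,150:350];cv2.imwrite('pics/sidec.png',cv2.resize(a,None,fx=2.4,fy=2.4,interpolation=cv2.INTER_CUBIC))
E
```

```text
(no output)
```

View pics/topc.png

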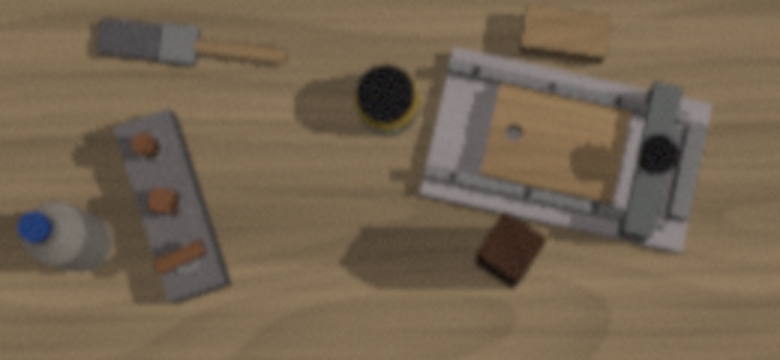

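View pics/sidec.png

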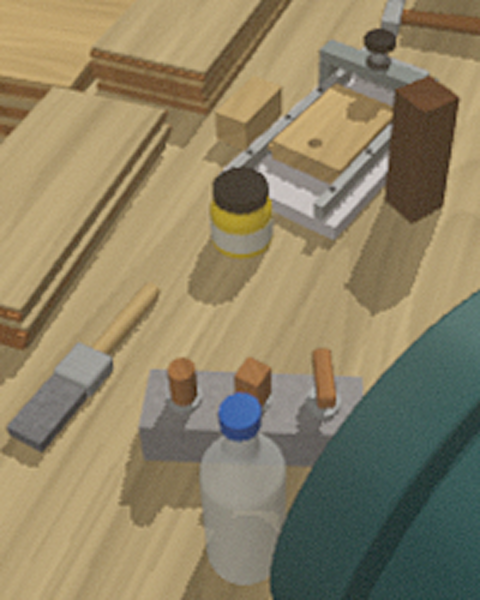

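The top view (3x crop, origin 130,150) shows the round pin at (145,145), the farthest from the robot of the three pins in the rack. The board hole is at (514,131), the punch cap at (658,154), and the jar off the channel's open end. The side view (2.4x crop, origin 150,150) shows the same pin at (181,367), hole at (315,143) and cap at (380,39).

```bash
cat > h.py <<'E'
from rig import arm
import cv2,numpy as np
from scipy.optimize import least_squares
def proj(s,P):
    c=s['extrinsics']@np.append(P,1);q=s['K']@c[:3];return q[:2]/q[2]
def back(s,uv,z):
    R=s['extrinsics'][:3,:3];t=s['extrinsics'][:3,3];C=-R.T@t
    d=R.T@np.linalg.inv(s['K'])@np.array([*uv,1]);return C+d*(z-C[2])/d[2]
def tri(s,a,t,b):
    r=least_squares(lambda P:np.r_[proj(s,P)-a,proj(t,P)-b],[.6,0,.05]);return r.x,r.fun
def blob(s,u,v,r,mask):
    u,v=int(round(u)),int(round(v));w=s['img'][v-r:v+r+1,u-r:u+r+1].astype(float);m=mask(w)
    y,x=np.nonzero(m);return np.array([x.mean()+u-r,y.mean()+v-r]),m.sum()
E
python3 - <<'E'
from h import *
s=arm.snapshot('side');t=arm.snapshot('top')
S=lambda x,y:np.array([(x+.5)/2.4-.5+150,(y+.5)/2.4-.5+150]);T=lambda x,y:np.array([(x+.5)/3-.5+130,(y+.5)/3-.5+150])
for n,a,b,z in[('pin',S(181,367),T(145,145),.093),('cap',S(380,39),T(658,154),.12),('hole',S(315,143),T(514,131),.048),('sq',S(254,368),T(163,200),.093),('tee',S(323,351),T(180,256),.095),
 ('postcorner',S(425,88),T(510,248),.16),('jar',S(241,187),T(386,95),.08),('bottle',S(240,405),T(36,228),.19)]:
    P,f=tri(s,a,t,b);print(n,P.round(4),f.round(1),back(s,a,z).round(4),back(t,b,z).round(4))
dark=lambda w:w.sum(2)<110
print(blob(t,349.3,201.3,9,dark),blob(s,308.3,166.3,9,dark))
for n,x,y,z in[('A',455,48,.02),('B',710,103,.02),('C',685,250,.02),('D',421,194,.02),('b1',499,84,.048),('b2',482,175,.048),('rackTL',115,128,.05),('rackTR',173,111,.05),('rackBR',229,285,.05),('rackBL',169,301,.05)]:
    print(n,back(t,T(x,y),z).round(4))
E
```

```text
pin [0.5963 0.2893 0.0889] [ 0.6  0.1 -0.3 -0.9] [0.596  0.2921 0.093 ] [0.5928 0.2876 0.093 ]
cap [ 0.5709 -0.222   0.1149] [ 0.3  0.1 -0.  -0.3] [ 0.5699 -0.2143  0.12  ] [ 0.5695 -0.2214  0.12  ]
hole [ 0.6066 -0.0837  0.0451] [ 0.  0. -0. -0.] [ 0.6055 -0.0803  0.048 ] [ 0.6061 -0.0835  0.048 ]
sq [0.5385 0.2702 0.0907] [ 0.2  0.  -0.1 -0.3] [0.5382 0.2719 0.093 ] [0.5372 0.2695 0.093 ]
tee [0.4833 0.2497 0.1129] [ 0.8  0.2 -0.2 -1.2] [0.4891 0.2366 0.095 ] [0.4809 0.2523 0.095 ]
postcorner [ 0.48   -0.0711  0.1657] [ 1.   0.2 -0.2 -1.2] [ 0.484  -0.0789  0.16  ] [ 0.4771 -0.0717  0.16  ]
jar [0.6437 0.0475 0.074 ] [ 0.5  0.1 -0.2 -0.6] [0.6422 0.0536 0.08  ] [0.6409 0.0468 0.08  ]
bottle [0.5059 0.3694 0.1887] [ 0.6  0.1 -0.2 -1. ] [0.5065 0.3703 0.19  ] [0.503  0.3684 0.19  ]
(array([349.03773585, 201.20754717]), np.int64(106)) (array([313., 169.]), np.int64(1))
A [ 0.7005 -0.0246  0.02  ]
B [ 0.636  -0.2927  0.02  ]
C [ 0.4811 -0.2601  0.02  ]
D [0.5458 0.0143 0.02  ]
b1 [ 0.6557 -0.0692  0.048 ]
b2 [ 0.561  -0.0494  0.048 ]
rackTL [0.6174 0.3271 0.05  ]
rackTR [0.6339 0.2676 0.05  ]
rackBR [0.4535 0.2106 0.05  ]
rackBL [0.4387 0.2714 0.05  ]
```

Request:
arm_command(
  increments=[
    [-28.35,-21.6,0,0,0,0,0],
    [-28.35,-21.6,0,0,0,0,0],
    [-28.35,-21.6,0,0,0,0,0],
    [-28.35,-21.6,0,0,0,0,0],
    [-28.35,-21.6,0,0,0,0,0],
    [-28.35,-21.6,0,0,0,0,0],
    [-28.35,-21.6,0,0,0,0,0],
    [-28.35,-21.6,0,0,0,0,0],
    [-28.35,-21.6,0,0,0,0,0],
    [-28.35,-21.6,0,0,0,0,0],
    [-28.35,-21.6,0,0,0,0,0],
    [-28.35,-21.6,0,0,0,0,0],
    [-28.35,-21.6,0,0,0,0,0],
    [-28.35,-21.6,0,0,0,0,0],
    [-28.35,-21.6,0,0,0,0,0],
    [-28.35,-21.6,0,0,0,0,0],
    [-28.35,-21.6,0,0,0,0,0],
    [-28.35,-21.6,0,0,0,0,0],
    [-28.35,-21.6,0,0,0,0,0],
    [-28.35,-21.6,0,0,0,0,0],
  ],
)

```text
time: 3.17
ee_pos: [0.6164, -0.0375, 0.2315]
tcp_rot: [0.229, 0.973, 0.0, 0.0]
force: [0.4, 1.6, 0.7]
opening: 0.0
grip_force: 0.0
```

Request:
arm_command(
  increments=[
    [0,0,0,0,0,0.122,0],
    [0,0,0,0,0,0.122,0],
    [0,0,0,0,0,0.122,0],
    [0,0,0,0,0,0.122,0],
    [0,0,0,0,0,0.122,0],
    [0,0,0,0,0,0.122,0],
    [0,0,0,0,0,0.122,0],
    [0,0,0,0,0,0.122,0],
    [0,0,0,0,0,0.122,0],
    [0,0,0,0,0,0.122,0],
    [0,0,0,0,0,0.122,0],
    [0,0,0,0,0,0,0],
    [0,0,0,0,0,0,0],
  ],
)

```text
time: 4.25
ee_pos: [0.6159, -0.0357, 0.2314]
tcp_rot: [0.784, 0.621, 0.0, 0.0]
force: [0.4, -0.4, 0.4]
opening: -0.004
grip_force: 0.0
```

```bash
cat >> h.py <<'E'
from scipy.spatial.transform import Rotation as Ro
def rel(target,yaw_y=None):
    o=arm.get_obs();R=Ro.from_quat(o['tcp_rot']).as_matrix();d=np.array(target)-o['ee_pos']
    y=np.degrees(np.arctan2(R[1,1],R[0,1]))
    print('t',round(o['time'],2),'pos',o['ee_pos'].round(4),'ydeg',y.round(2),'tiltz',R[:,2].round(4),'F',np.round(o['force'],1),'open',round(o['opening'],3),'| tool shift mm',(R.T@d*1000).round(1),'joints',np.round(o['joints'],2))
E
python3 -c "
from h import *
rel([.616,-.036,.030])"
```

```text
t 4.25 pos [ 0.6159 -0.0357  0.2314] ydeg -13.18 tiltz [ 1.e-04 -0.e+00 -1.e+00] F [ 0.4 -0.4  0.4] open -0.004 | tool shift mm [-3.000e-01  2.000e-01  2.014e+02] joints [-0.1  -0.01  1.57 -0.    1.58  0.13]
```

Request:
arm_command(
  increments=[
    [0,0,40,0,0,0,0],
    [0,0,40,0,0,0,0],
    [0,0,40,0,0,0,0],
    [0,0,40,0,0,0,0],
    [0,0,25,0,0,0,0],
    [0,0,15,0,0,0,0],
    [0,0,0,0,0,0,0],
    [0,0,0,0,0,0,0],
  ],
)

```text
time: 4.92
ee_pos: [0.6157, -0.0357, 0.0312]
tcp_rot: [0.784, 0.621, -0.0, -0.0]
force: [0.1, 0.2, 0.3]
opening: -0.002
grip_force: 0.0
```

Request:
arm_command(
  increments=[
    [-4,0,0,0,0,0,0],
    [-4,0,0,0,0,0,0],
    [-4,0,0,0,0,0,0],
    [-4,0,0,0,0,0,0],
    [-4,0,0,0,0,0,0],
    [-4,0,0,0,0,0,0],
    [-4,0,0,0,0,0,0],
    [-4,0,0,0,0,0,0],
    [-4,0,0,0,0,0,0],
    [-4,0,0,0,0,0,0],
    [-4,0,0,0,0,0,0],
    [-4,0,0,0,0,0,0],
    [-4,0,0,0,0,0,0],
    [-4,0,0,0,0,0,0],
    [-4,0,0,0,0,0,0],
    [-4,0,0,0,0,0,0],
  ],
)

```text
time: 6.25
ee_pos: [0.6009, -0.0983, 0.0313]
tcp_rot: [0.785, 0.62, 0.0, -0.0]
force: [1.2, 4.4, 6.1]
opening: 0.002
grip_force: 2.6
```

Request:
arm_command(
  increments=[
    [-1,0,0,0,0,0,0],
    [-1,0,0,0,0,0,0],
  ],
)

```text
time: 6.42
ee_pos: [0.6005, -0.1001, 0.0313]
tcp_rot: [0.785, 0.62, -0.0, -0.0]
force: [0.5, 4.9, 4.2]
opening: 0.001
grip_force: 2.4
```

Request:
arm_command(
  increments=[
    [-1,0,0,0,0,0,0],
    [-1,0,0,0,0,0,0],
  ],
)

```text
time: 6.58
ee_pos: [0.6001, -0.1017, 0.0313]
tcp_rot: [0.785, 0.62, 0.0, -0.0]
force: [4.9, 12.5, 3.0]
opening: -0.001
grip_force: 6.9
```

Request:
arm_command(
  increments=[
    [-1,0,0,0,0,0,0],
    [-1,0,0,0,0,0,0],
  ],
)

```text
time: 6.75
ee_pos: [0.6005, -0.1021, 0.0314]
tcp_rot: [0.785, 0.62, 0.002, -0.001]
force: [13.2, 24.1, 0.3]
opening: 0.003
grip_force: 13.5
```

```bash
python3 - <<'E'
from h import *
rel([.6,-.1,.03])
s=arm.snapshot('side');t=arm.snapshot('top')
for n,d,(x,y,w,h) in(('s',s,(240,150,100,100)),('t',t,(265,160,110,80))):
    cv2.imwrite(f'pics/p1{n}.png',cv2.resize(d['img'][y:y+h,x:x+w,::-1],None,fx=6,fy=6,interpolation=cv2.INTER_CUBIC))
E
python3 -c "
import cv2
"
```

```text
t 6.75 pos [ 0.6005 -0.1021  0.0314] ydeg -13.39 tiltz [ 0.0022  0.0031 -1.    ] F [13.2 24.1  0.3] open 0.003 | tool shift mm [ 2.  -1.   1.4] joints [-0.21  0.1   1.79  0.    1.25  0.02]
```

View pics/p1s.png

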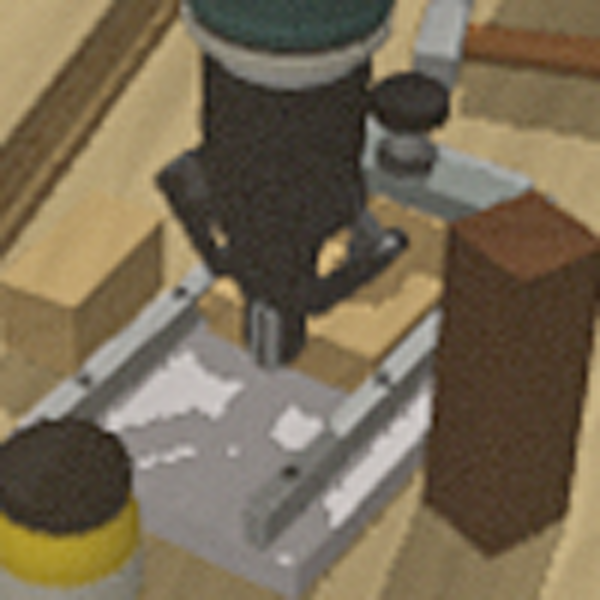

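The side view shows the shut fingers at the rear end of the board, about (275,350), square in the channel and clear of the post. I'll back off, lift clear and measure the hole against the cap.

Request:
arm_command(
  increments=[
    [5,0,0,0,0,0,0],
    [15,0,0,0,0,0,0],
    [0,0,-40,0,0,0,0],
    [0,0,-40,0,0,0,0],
    [0,0,-40,0,0,0,0],
    [0,0,-40,0,0,0,0],
    [30,-25,0,0,0,0,1],
    [30,-25,0,0,0,0,1],
    [30,-25,0,0,0,0,1],
    [30,-25,0,0,0,0,1],
    [30,-25,0,0,0,0,1],
    [30,-25,0,0,0,0,1],
    [30,0,0,0,0,0,1],
    [0,0,0,0,0,0,1],
  ],
)

```text
time: 8.02
ee_pos: [0.5064, 0.159, 0.1912]
tcp_rot: [0.784, 0.621, 0.0, -0.0]
force: [0.9, -0.0, 0.2]
opening: 1.002
grip_force: 0.0
```

```bash
python3 - <<'E'
from h import *
rel([.5945,.289,.15])
s=arm.snapshot('side');t=arm.snapshot('top')
a=cv2.resize(s['img'][150:250,250:340,::-1],(540,600),interpolation=cv2.INTER_CUBIC)[:,:390]
b=cv2.resize(t['img'][165:235,268:333,::-1],(390,420),interpolation=cv2.INTER_CUBIC)
b2=cv2.resize(t['img'][165:235,268:368,::-1],(600,420),interpolation=cv2.INTER_CUBIC)
cv2.imwrite('pics/p2t.png',b2)
cv2.imwrite('pics/p2s.png',cv2.resize(s['img'][150:250,240:340,::-1],None,fx=6,fy=6,interpolation=cv2.INTER_CUBIC))
E
```

```text
t 8.02 pos [0.5064 0.159  0.1912] ydeg -13.22 tiltz [ 3.e-04  4.e-04 -1.e+00] F [ 0.9 -0.   0.2] open 1.002 | tool shift mm [146.7  56.1  41.3] joints [ 0.26 -0.19  1.8   0.    1.53  0.49]
```

View pics/p2t.png

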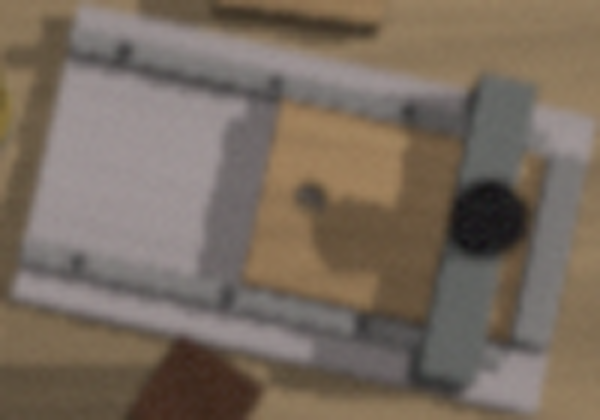

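View pics/p2s.png

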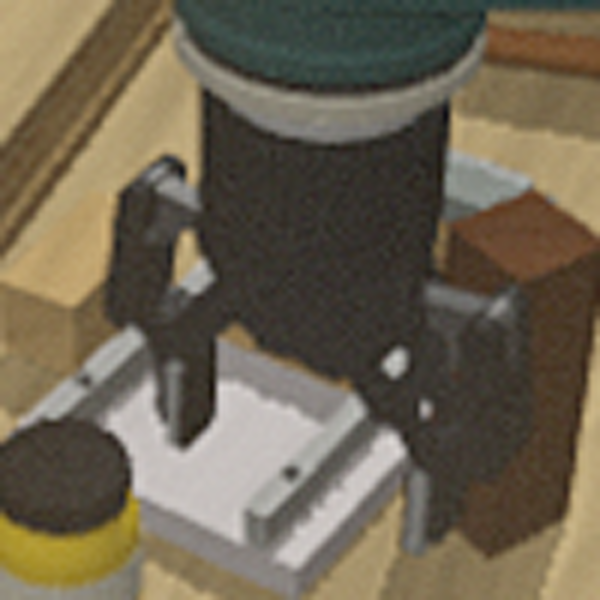

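The board now runs under the arch to the stop. In this 6x crop the hole is at (310,195) and the cap at (488,218). I'll check the hole-to-cap distance, which must be 85 mm.

```bash
cat >> h.py <<'E'
def dk(d,u,v,r,ref=None):
    w=d['img'][v-r:v+r+1,u-r:u+r+1].astype(float).sum(2);ref=np.median(w) if ref is None else ref
    k=np.clip(ref*.85-w,0,None);y,x=np.mgrid[-r:r+1,-r:r+1];return np.array([u+(k*x).sum()/k.sum(),v+(k*y).sum()/k.sum()])
E
python3 - <<'E'
from h import *
t=arm.snapshot('top')
h=dk(t,319,197,4);m=lambda w:w.sum(2)<110
c,n=blob(t,349,201,9,m)
print(h,c,n)
H=back(t,h,.048);C=back(t,c,.12);print(H,C,np.linalg.norm((H-C)[:2]),np.degrees(np.arctan2(*(C-H)[1::-1])))
T=lambda x,y:np.array([(x+.5)/6-.5+268,(y+.5)/6-.5+165])
A,B,Cc,D=[back(t,T(*p),.02)for p in((80,8),(594,122),(540,408),(12,297))];print(A,B,Cc,D,(A+B+Cc+D)/4)
# stop face top edge, z .06 ; board rear corners z .048
E1,E2=back(t,T(548,155),.06),back(t,T(515,343),.06);R1,R2=back(t,T(281,101),.048),back(t,T(243,284),.048)
print(E1,E2,R1,R2,np.linalg.norm(((E1+E2)-(R1+R2))[:2])/2)
# pin refine: head reddish
w=t['img'][190:208,170:190].astype(int);k=(w[...,0]-w[...,2]);y,x=np.nonzero(k>45);print(x.mean()+170,y.mean()+190,len(x))
r=arm.trace(t,'pin')
for q in r[:2]:
    print(q['confidence'],q['extent'])
E
```

```text
[320.24841021 198.1832038 ] [348.7 201.1] 100
[ 0.58971808 -0.14278187  0.048     ] [ 0.56919449 -0.22051851  0.12      ] 0.0804002669425032 -104.78944642678903
[ 0.69970173 -0.02328474  0.02      ] [ 0.63302546 -0.29340005  0.02      ] [ 0.48246607 -0.25881146  0.02      ] [0.54656978 0.01554816 0.02      ] [ 0.59044076 -0.13998702  0.02      ]
[ 0.60972978 -0.26182069  0.06      ] [ 0.51315688 -0.24107544  0.06      ] [ 0.64273968 -0.12624705  0.048     ] [ 0.54770408 -0.10388225  0.048     ] 0.14050418159811354
nan nan 0
0.63 [273.7, 167.6, 365.9, 233.2]<stdin>:13: RuntimeWarning: Mean of empty slice.
  ret = ret.dtype.type(ret / rcount)
```

Request:
arm_command(
  increments=[
    [29.34,11.2,0,0,0,0,1],
    [29.34,11.2,0,0,0,0,1],
    [29.34,11.2,0,0,0,0,1],
    [29.34,11.2,0,0,0,0,1],
    [29.34,11.2,0,0,0,0,1],
    [0,0,0,0,0,0.115,1],
    [0,0,0,0,0,0.115,1],
    [0,0,0,0,0,0.115,1],
    [0,0,0,0,0,0.115,1],
    [0,0,0,0,0,0.115,1],
    [0,0,0,0,0,0.115,1],
    [0,0,0,0,0,0.115,1],
    [0,0,0,0,0,0.115,1],
    [0,0,0,0,0,0.115,1],
    [0,0,0,0,0,0,1],
    [0,0,0,0,0,0,1],
  ],
)

```text
time: 9.55
ee_pos: [0.5959, 0.2834, 0.1911]
tcp_rot: [0.988, 0.151, -0.0, 0.0]
force: [-0.2, -0.7, 0.1]
opening: 0.998
grip_force: 0.0
```

```bash
python3 - <<'E'
from h import *
rel([.5945,.2885,.063])
s=arm.snapshot('side');t=arm.snapshot('top')
cv2.imwrite('pics/p3s.png',cv2.resize(s['img'][220:350,170:310,::-1],None,fx=4.5,fy=4.5,interpolation=cv2.INTER_CUBIC))
T=lambda x,y:np.array([(x+.5)/6-.5+268,(y+.5)/6-.5+165])
print(back(t,T(310,195),.048),back(t,T(310,195),.04),proj(s,[.5945,.2885,.093]))
E
```

```text
t 9.55 pos [0.5959 0.2834 0.1911] ydeg -72.58 tiltz [-2.e-04 -4.e-04 -1.e+00] F [-0.2 -0.7  0.1] open 0.998 | tool shift mm [  0.3  -5.3 128.1] joints [ 0.41  0.1   1.53 -0.    1.52  1.67]
[ 0.59322305 -0.13979114  0.048     ] [ 0.59436175 -0.14045061  0.04      ] [226.59179791 301.45882867]
```

View pics/p3s.png

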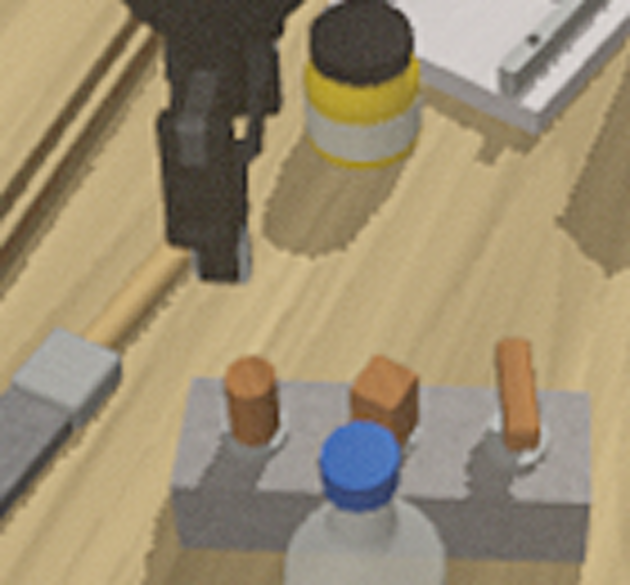

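The side view shows the fingers above the rack, with the round pin's head top at (251,370) in the crop. That is px (225.4,301.9), within about 1 px of my estimate. Descending to grasp.

Request:
arm_command(
  increments=[
    [0,-5.3,20,0,0,0,1],
    [0,0,30,0,0,0,1],
    [0,0,30,0,0,0,1],
    [0,0,20,0,0,0,1],
    [0,0,15,0,0,0,1],
    [0,0,13,0,0,0,1],
    [0,0,0,0,0,0,1],
    [0,0,0,0,0,0,1],
  ],
)

```text
time: 10.32
ee_pos: [0.5941, 0.2895, 0.0636]
tcp_rot: [0.989, 0.151, -0.0, 0.0]
force: [-0.3, -0.2, -0.3]
opening: 0.996
grip_force: 0.0
```

Request:
arm_command(
  increments=[
    [0,0,0,0,0,0,0.15],
    [0,0,0,0,0,0,0.15],
    [0,0,0,0,0,0,0.15],
    [0,0,0,0,0,0,0.15],
    [0,0,0,0,0,0,0.1],
    [0,0,0,0,0,0,0.1],
    [0,0,0,0,0,0,0.1],
    [0,0,0,0,0,0,0.1],
  ],
)

```text
time: 10.98
ee_pos: [0.594, 0.29, 0.064]
tcp_rot: [0.989, 0.15, 0.0, -0.0]
force: [-2.6, 4.0, 6.0]
opening: 0.261
grip_force: 58.8
```

Request:
arm_command(
  increments=[
    [0,0,-15,0,0,0,0.1],
    [0,0,-25,0,0,0,0.1],
    [0,0,-40,0,0,0,0.1],
    [0,0,-40,0,0,0,0.1],
    [-10.94,34.1,0,0,0,0,0.1],
    [-10.94,34.1,0,0,0,0,0.1],
    [-10.94,34.1,0,0,0,0,0.1],
    [-10.94,34.1,0,0,0,0,0.1],
    [-10.94,34.1,0,0,0,0,0.1],
    [-10.94,34.1,0,0,0,0,0.1],
    [-10.94,34.1,0,0,0,0,0.1],
    [-10.94,34.1,0,0,0,0,0.1],
    [-10.94,34.1,0,0,0,0,0.1],
    [-10.94,34.1,0,0,0,0,0.1],
    [-10.94,34.1,0,0,0,0,0.1],
    [-10.94,34.1,0,0,0,0,0.1],
    [0,0,0,0,0,0,0.1],
    [0,0,0,0,0,0,0.1],
  ],
)

```text
time: 12.48
ee_pos: [0.5898, -0.142, 0.1829]
tcp_rot: [0.989, 0.149, -0.0, 0.0]
force: [0.3, 0.5, -1.6]
opening: 0.262
grip_force: 59.7
```

Request:
arm_command(
  increments=[
    [0,0,25,0,0,0,0.1],
    [0,0,25,0,0,0,0.1],
    [0,0,10,0,0,0,0.1],
    [0,0,0,0,0,0,0.1],
    [0,0,0,0,0,0,0.1],
  ],
)

```text
time: 12.9
ee_pos: [0.5903, -0.1396, 0.1237]
tcp_rot: [0.989, 0.151, -0.0, -0.0]
force: [0.3, -0.1, -0.7]
opening: 0.259
grip_force: 59.7
```

```bash
python3 - <<'E'
from h import *
rel([.591,-.1395,.115])
s=arm.snapshot('side')
p=arm.get_obs()['ee_pos']
print('expected tip',proj(s,p-[0,0,.055]),'hole',proj(s,[.591,-.1395,.048]),'origin 265,180 x10')
cv2.imwrite('pics/p4s.png',cv2.resize(s['img'][165:223,255:325,::-1],None,fx=10,fy=10,interpolation=cv2.INTER_CUBIC))
E
```

```text
t 12.9 pos [ 0.5903 -0.1396  0.1237] ydeg -72.66 tiltz [-5.e-04  1.e-04 -1.e+00] F [ 0.3 -0.1 -0.7] open 0.259 | tool shift mm [0.7 0.1 8.7] joints [-0.27  0.02  1.72 -0.    1.4   0.99]
expected tip [292.77070354 192.40913702] hole [292.31914605 198.39295339] origin 265,180 x10
```

View pics/p4s.png

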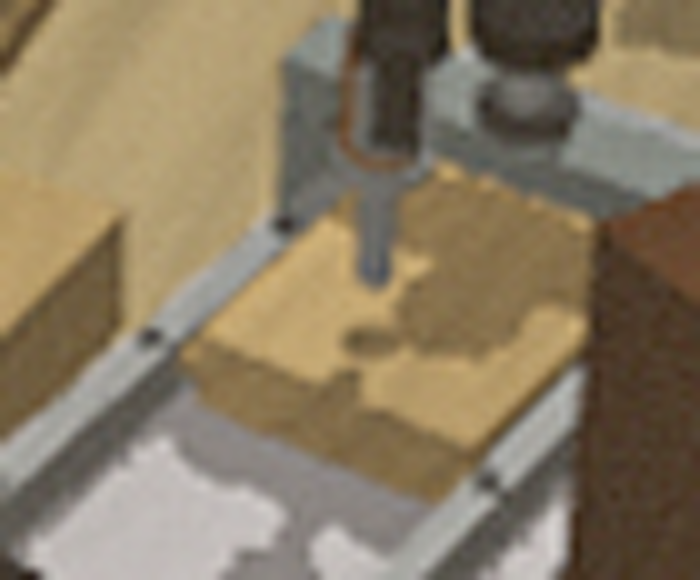

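The side view (10x, origin 255,165) shows the gripped pin upright, with its tip centre at about (374,275). The hole is right under it at (372,340), so the alignment is within about 1–2 mm. Lowering gently while watching the force.

Request:
arm_command(
  increments=[
    [0,-0.7,8,0,0,0,0.1],
    [0,0,8,0,0,0,0.1],
    [0,0,2,0,0,0,0.1],
    [0,0,2,0,0,0,0.1],
    [0,0,2,0,0,0,0.1],
  ],
)

```text
time: 13.37
ee_pos: [0.59, -0.1396, 0.1012]
tcp_rot: [0.989, 0.15, -0.0, -0.0]
force: [-0.4, -0.4, -1.3]
opening: 0.261
grip_force: 59.7
```

Request:
arm_command(
  increments=[
    [0,0,1,0,0,0,0.1],
    [0,0,1,0,0,0,0.1],
    [0,0,1,0,0,0,0.1],
  ],
)

```text
time: 13.62
ee_pos: [0.5901, -0.1396, 0.0984]
tcp_rot: [0.989, 0.15, 0.0, 0.0]
force: [0.1, 0.9, -2.1]
opening: 0.257
grip_force: 59.7
```

Request:
arm_command(
  increments=[
    [0,0,1,0,0,0,0.1],
    [0,0,1,0,0,0,0.1],
    [0,0,1,0,0,0,0.1],
  ],
)

```text
time: 13.87
ee_pos: [0.59, -0.1396, 0.0953]
tcp_rot: [0.989, 0.15, 0.0, 0.0]
force: [-0.1, 0.8, -1.3]
opening: 0.264
grip_force: 59.7
```

Request:
arm_command(
  increments=[
    [0,0,4,0,0,0,0.1],
    [0,0,4,0,0,0,0.1],
    [0,0,3,0,0,0,0.1],
    [0,0,2,0,0,0,0.1],
    [0,0,2,0,0,0,0.1],
  ],
)

```text
time: 14.28
ee_pos: [0.5899, -0.1395, 0.0799]
tcp_rot: [0.989, 0.15, -0.0, -0.0]
force: [0.4, -0.5, -1.7]
opening: 0.261
grip_force: 59.7
```

Request:
arm_command(
  increments=[
    [0,0,1.5,0,0,0,0.1],
    [0,0,1.5,0,0,0,0.1],
    [0,0,1.5,0,0,0,0.1],
  ],
)

```text
time: 14.53
ee_pos: [0.5901, -0.1396, 0.0757]
tcp_rot: [0.989, 0.15, 0.0, 0.0]
force: [-0.5, 0.3, -0.1]
opening: 0.26
grip_force: 59.7
```

Request:
arm_command(
  increments=[
    [0,0,1.5,0,0,0,0.1],
    [0,0,1.5,0,0,0,0.1],
  ],
)

```text
time: 14.7
ee_pos: [0.5901, -0.1396, 0.0727]
tcp_rot: [0.989, 0.15, 0.0, 0.0]
force: [0.3, -0.1, -1.8]
opening: 0.262
grip_force: 59.7
```

Request:
arm_command(
  increments=[
    [0,0,2,0,0,0,0.1],
    [0,0,2,0,0,0,0.1],
    [0,0,2,0,0,0,0.1],
    [0,0,1,0,0,0,0.1],
  ],
)

```text
time: 15.03
ee_pos: [0.5899, -0.1395, 0.0654]
tcp_rot: [0.989, 0.15, -0.0, -0.0]
force: [-0.8, 1.0, -2.0]
opening: 0.268
grip_force: 59.7
```

Request:
arm_command(
  increments=[
    [0,0,1,0,0,0,0.1],
    [0,0,1,0,0,0,0.1],
  ],
)

```text
time: 15.2
ee_pos: [0.5901, -0.1396, 0.0637]
tcp_rot: [0.989, 0.15, 0.0, 0.0]
force: [0.6, -0.0, -0.6]
opening: 0.257
grip_force: 59.7
```

Request:
arm_command(
  increments=[
    [0,0,1,0,0,0,0.1],
    [0,0,1,0,0,0,0.1],
  ],
)

```text
time: 15.37
ee_pos: [0.5901, -0.1395, 0.0619]
tcp_rot: [0.989, 0.15, 0.0, 0.0]
force: [-2.8, 1.9, 13.9]
opening: 0.258
grip_force: 61.2
```

Request:
arm_command(
  increments=[
    [0,0,0,0,0,0,0.6],
    [0,0,0,0,0,0,0.6],
    [0,0,0,0,0,0,0.6],
    [0,0,0,0,0,0,0.6],
    [0,0,-15,0,0,0,0.6],
    [0,0,-25,0,0,0,0.6],
    [0,0,-35,0,0,0,0.6],
    [0,0,-25,0,0,0,0],
    [-14.6,24.2,0,0,0,0,0],
    [-14.6,24.2,0,0,0,0,0],
    [-14.6,24.2,0,0,0,0,0],
    [0,0,0,0,0,0,0],
    [0,0,0,0,0,0,0],
    [0,0,0,0,0,0,0],
  ],
)

```text
time: 16.53
ee_pos: [0.5698, -0.2217, 0.1618]
tcp_rot: [0.989, 0.15, -0.0, -0.0]
force: [-0.5, 0.0, -0.6]
opening: 0.0
grip_force: 0.0
```

```bash
python3 - <<'E'
from h import *
rel([.570,-.222,.120])
s=arm.snapshot('side')
cv2.imwrite('pics/p5s.png',cv2.resize(s['img'][165:223,255:325,::-1],None,fx=10,fy=10,interpolation=cv2.INTER_CUBIC))
E
```

```text
t 16.53 pos [ 0.5698 -0.2217  0.1618] ydeg -72.73 tiltz [-0.e+00  3.e-04 -1.e+00] F [-0.5  0.  -0.6] open 0.0 | tool shift mm [ 0.1  0.4 41.8] joints [-0.41  0.01  1.67  0.    1.47  0.86]
```

View pics/p5s.png

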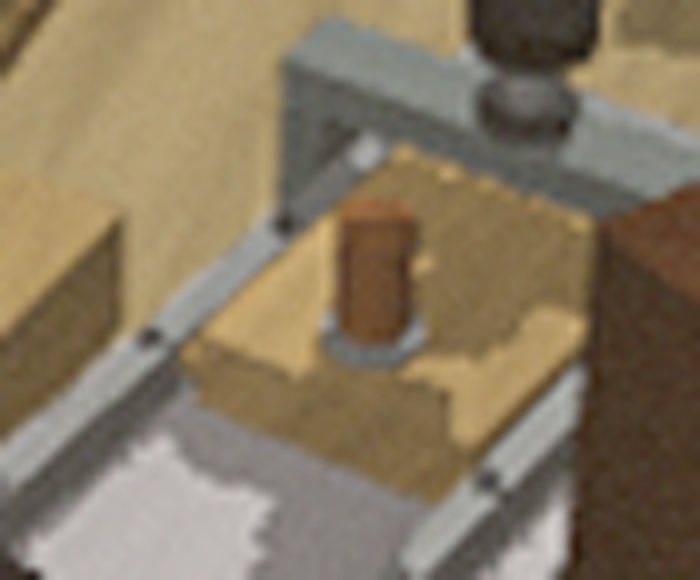

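The pin stands upright at about (375,280), its collar flat on the board. Now the punch: the gripper is above the cap, so I'll press with the shut fingers.

Request:
arm_command(
  increments=[
    [0,0,20,0,0,0,0],
    [0,0,16,0,0,0,0],
    [0,0,4,0,0,0,0],
    [0,0,4,0,0,0,0],
    [0,0,4,0,0,0,0],
    [0,0,4,0,0,0,0],
    [0,0,3,0,0,0,0],
  ],
)

```text
time: 17.17
ee_pos: [0.5702, -0.2216, 0.1074]
tcp_rot: [0.989, 0.15, 0.001, 0.0]
force: [-0.2, 4.7, 4.4]
opening: 0.003
grip_force: 2.6
```

Request:
arm_command(
  increments=[
    [0,0,2,0,0,0,0],
    [0,0,2,0,0,0,0],
    [0,0,1,0,0,0,0],
  ],
)

```text
time: 17.42
ee_pos: [0.5703, -0.2217, 0.1023]
tcp_rot: [0.989, 0.15, 0.001, -0.0]
force: [0.9, 4.9, 6.1]
opening: -0.002
grip_force: 3.2
```

Request:
arm_command(
  increments=[
    [0,0,1,0,0,0,0],
    [0,0,1,0,0,0,0],
  ],
)

```text
time: 17.58
ee_pos: [0.5703, -0.2217, 0.1005]
tcp_rot: [0.989, 0.15, 0.001, 0.0]
force: [-0.5, 5.8, 6.7]
opening: 0.002
grip_force: 3.4
```

Request:
arm_command(
  increments=[
    [0,0,1,0,0,0,0],
    [0,0,1,0,0,0,0],
  ],
)

```text
time: 17.75
ee_pos: [0.5705, -0.2218, 0.0998]
tcp_rot: [0.989, 0.15, 0.001, 0.0]
force: [-8.5, 7.7, 25.8]
opening: -0.002
grip_force: 13.1
```

Request:
arm_command(
  increments=[
    [0,0,0.7,0,0,0,0],
    [0,0,0.7,0,0,0,0],
  ],
)

```text
time: 17.92
ee_pos: [0.5706, -0.2218, 0.0997]
tcp_rot: [0.989, 0.15, 0.001, 0.0]
force: [-12.5, 10.1, 35.0]
opening: 0.003
grip_force: 17.6
```

Bottomed out at z = 0.0997 with the force jumping. Now lifting off and moving clear.

Request:
arm_command(
  increments=[
    [0,0,-5,0,0,0,0],
    [0,0,-15,0,0,0,0],
    [0,0,-30,0,0,0,0],
    [0,0,-40,0,0,0,0],
    [0,0,-40,0,0,0,0],
    [30,-28,0,0,0,0,0],
    [30,-28,0,0,0,0,0],
    [30,-28,0,0,0,0,0],
    [30,-28,0,0,0,0,0],
    [30,-28,0,0,0,0,0],
    [0,-30,0,0,0,0,0],
    [0,-30,0,0,0,0,0],
    [0,-30,0,0,0,0,0],
    [0,-30,0,0,0,0,0],
    [0,-30,0,0,0,0,0],
    [0,-30,0,0,0,0,0],
    [0,-30,0,0,0,0,0],
    [0,0,0,0,0,0,0],
    [0,0,0,0,0,0,0],
    [0,0,0,0,0,0,0],
  ],
)

```text
time: 19.58
ee_pos: [0.6091, 0.1566, 0.2268]
tcp_rot: [0.989, 0.15, 0.0, 0.0]
force: [-0.2, -1.0, -0.1]
opening: 0.002
grip_force: 0.0
```

```bash
python3 - <<'E'
from h import *
rel([.570,-.222,.120])
s=arm.snapshot('side');t=arm.snapshot('top')
a=cv2.resize(s['img'][155:235,245:325,::-1],(400,400),interpolation=cv2.INTER_CUBIC)
b=cv2.resize(t['img'][160:240,288:368,::-1],(400,400),interpolation=cv2.INTER_CUBIC)
cv2.imwrite('pics/p6.png',np.hstack([a,b]))
E
```

```text
t 19.58 pos [0.6091 0.1566 0.2268] ydeg -72.69 tiltz [ 4.e-04 -4.e-04 -1.e+00] F [-0.2 -1.  -0.1] open 0.002 | tool shift mm [-150.   349.7  106.9] joints [ 0.21  0.02  1.55 -0.    1.57  1.48]
```

View pics/p6.png

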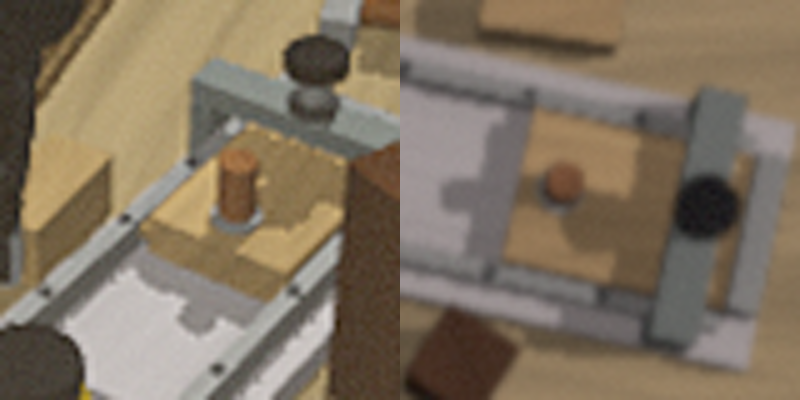

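The left panel shows the pin seated upright at (238,185) and the punch cap sprung back up at (315,60). The right panel shows the board against the stop, with the pin at (562,185). Everything else stands undisturbed, so I'm handing in.

```bash
python3 -c "
from rig import arm
print(arm.sign_off())"
```

```text
the job is handed in; nothing more can be done
None
```

The job is handed in at about 20 s: the board is home against the stop, the round-headed pin is seated with its collar flat on the board, and the punch was then pressed fully down and has sprung back up. The simulator returned no verdict.

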